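# Gauge the tensile grip's opening with the taper gauge

## Task

Gauge the opening of the tensile tester's empty grip before the next coupon is loaded: take the red-handled taper gauge out of the rack and slide its thin end straight down between the two jaw plates, about midway along them, until it drags snugly on both, without forcing it. Finish while still holding the gauge upright at that depth, so that the opening can be read off its scale, and leave the jaws and the other two tools in the rack as they are.

Things in the scene. Friction and masses are not known exactly. Their poses are not given: they have to be found in the camera images.
- gauge_grip (a point): Centre of the red plastic handle, a slab 16 (x) by 26 (y) by 50 (z) mm, of the loose steel taper gauge (about 0.09 kg). It stands upright in the rack, handle up. Axes: z up along the gauge, y across the blade's width, x across its thickness. The handle's underside rests on the rack's top and the blade hangs in the slot: lift 70 mm to clear it.
- gauge_tip (a point): Middle of the taper gauge's thin lower end, 95 mm below the handle's centre, same axes. The steel blade below the handle is 18 mm wide: first 14 mm of straight shank 9 mm thick, then a symmetric 56 mm taper from 9 mm down to 2 mm thick at this tip (1 mm of thickness per 8 mm of length).
- rack: Grey sheet-metal gauge rack, fixed, 220 (x) by 64 (y) by 80 (z) mm, origin at the middle of its underside. In its top three slots in a row along its x, 70 mm apart, each 10.5 mm (x) by 20 mm (y), hold the three gauges by their handles' undersides; which gauge is in which slot changes.
- jaw_fixed: Fixed steel jaw plate, 20 (x) by 36 (y) by 40 (z) mm, of the tester's empty grip beside the aluminium load cell; it is the jaw nearer the robot. Origin: middle of the top edge of its gripping face, 125 mm above the table. x points level across the opening to the other jaw, y along the plate (the tester's pull axis), z up.
- jaw_moving: Opposite steel jaw plate, same size and axes, origin in the middle of its gripping face's top edge. Its clamping screw holds it fast (slips above some 80 N). Opening between the upright parallel faces: 5 to 8 mm, varies; open above, free 63 mm down. Rigid: once the gauge meets both top edges, its drag grows from nothing to about 20 N within 2 to 3 mm of travel.
- tester: Green bench-top horizontal tensile tester, fixed; origin on the table below the empty grip, axes as the jaws'. Bed 170 (x) mm wide, from y = -140 to +500 mm. Headstock 141 mm high at y = -120, second grip with a broken coupon at +135, crosshead 130 mm high at +222, motor box 170 mm high at +450. Near the opening nothing is higher than the jaws.
- feeler_grip (a point): Handle centre of the black-handled flat feeler in the rack, same handle size as the red one.
- scriber_grip (a point): Handle centre of the yellow-handled scriber in the rack, same handle size as the red one.
Mind the look-alikes: they are no part of the job. Of the things that look like the rack, take the one that is farthest to the robot's left at the start. What is shaped like the part that bears gauge_grip but pink is not meant.

How it is judged:
On the way, in this order (a step that is already met when the one before it is completed fails the run):
1. the taper gauge is lifted clear of the rack in the fingers (z of gauge_tip in the frame of rack above 0.08 m and contact force between the fingers and gauge above 2 N), for 0.1 s.
2. its thin end is between the jaw plates (z of gauge_tip in the frame of jaw_fixed below -0.008 m and x of gauge_tip in the frame of jaw_fixed above 0 m and x of gauge_tip in the frame of jaw_moving below 0 m and y of gauge_tip in the frame of jaw_fixed between -0.012 and 0.012 m), for 0.1 s.
At the end, for the whole second after the job is handed in: the gauge is held in the fingers (more than 2 N), still and upright within 6 degrees, its tip at least 18 mm below the jaws' top edges and within 12 mm of the plates' middle along their length, and it presses on each jaw plate with 1 to 30 N (contact force between gauge and jaw_fixed between 1 and 30 N and contact force between gauge and jaw_moving between 1 and 30 N and z of gauge_tip in the frame of jaw_fixed below -0.018 m and y of gauge_tip in the frame of jaw_fixed between -0.012 and 0.012 m and angle between gauge_tip's own z axis and vertical below 0.1 rad and linear speed of gauge below 0.01 m/s and contact force between the fingers and gauge above 2 N); the arm keeps its last pose, push and grip.
It fails at once if the gauge was forced: more than 45 N on a jaw plate, or the jaw was shifted by more than 2 mm (contact force between gauge and jaw_fixed above 45 N or contact force between gauge and jaw_moving above 45 N or distance of jaw_moving from where it was at the start of the episode above 0.002 m).
It fails at once if another tool in the rack was disturbed (moved more than 15 mm) (distance of any of feeler_grip, scriber_grip from where it was at the start of the episode above 0.015 m).
It also fails if it takes over 51 s, if anything falls off the work surface, if the arm or the gripper's body presses on something with over 40 N, if the wrist force passes 120 N, or if a joint passes its speed limit or range.

## Robot

A 6-joint arm with a two-finger parallel gripper is mounted at the origin on the work surface. World frame = base frame: x ahead of the robot, y to its left, z up, the work surface at z = 0. Lengths are in m, angles in rad, forces in N, time in s.
With the tool pointing down it reaches from about 0.225 to 0.875 m from the base axis. Payload 3.4 kg.
Tool frame: the origin (TCP) lies on the centre line of the jaws, within the pads' length; the fingertips stand 17 mm ahead of it and the grasp point (between the pads) lies 2 mm behind it; z points along the fingers, y is the line along which they close (so a half turn about z gives the same grasp; the last joint's range is limited). The gripper opens to 85 mm and grips with 20 to 120 N. Pads are 22 mm wide; open, the fingers measure 114 mm over their backs; the gripper's body (76 mm by 85 mm) begins 54 mm behind the grasp point. The pads swing forward as they close: fully open they stand 13 mm farther back than shut.
Start: joints at [1.194, 0.276, 1.505, -0, 1.361, -0.121], TCP at [0.146, 0.556, 0.248] pointing down, gripper open.
Joint ranges: [-2.89, 2.89], [-0.75, 2.08], [0.22, 2.7], [-1.18, 4.32], [0.11, 2.71], [-2.7, 2.7]. Speed limits (rad/s): [2.57, 2.57, 3.14, 3.14, 3.14, 3.14].

## Interface

Orientations are given as a unit quaternion [w, x, y, z].
In Python, from rig import manip gives the robot as it stands.
- The arm moves only by the tool move_arm, never from a script. Its argument "steps" is one flat list of numbers, 7 for each row, row after row: the turn, a rotation vector about the world's x, y, z normalised to -1 to 1, where 1 is 360 degrees, then the shift along the world's x, y, z normalised to -1 to 1, where 1 is 1 m, then the opening, from -1 (shut) to 1 (fully open). A call has exactly 10 rows; each row is the pose to reach, as a shift and turn from the pose commanded when the call began, turning the shorter way round; what a row does not reach only later rows make up. A row lasts 1/10 s, in which the tool goes at most 50 mm and 8.59 degrees, less where a joint would pass 70% of its speed; a pose out of reach is approached as far as the arm can. A call with a number of a shift or a turn outside -1 to 1 is refused whole. A call with a gripper value outside its range is refused whole. The fingers move at their own pace and stop on an object; "squeeze" is the grip in N (left out, the last holds). Time passes only in rows, so rows that repeat a pose let the fingers close, or fill a call up. It gives the time, the measured TCP pose, the force, the opening and the grip force at its end, in the units of the state.
- manip.get_state(): the state, without advancing time (a new reading comes with each control period).
- manip.get_image(name): name is "scene" or "top" or "wrist"; returns a dict with "pixels" (384x512x3 uint8, blue, green, red), "fx", "fy", "cx", "cy" (pixels), "R" (3x3) and "t" (3): a world point X has camera coordinates R X + t. Camera axes: x right, y down, z forward; pixel columns grow to the right and rows downward; lengths in m; the calibration is good to about 2 mm. A picture is of the moment at which its call begins. There is no depth.
- manip.sign_off(): hands the job in; it is judged then, once.
The state is a dict: "clock": time; "qpos": joint angles; "qd": joint speeds; "effort": joint torques, N m; "position": TCP position; "ee_rot": TCP orientation; "contact_force": force on the tool from outside, world axes, zero at the start; "moment": the same for the moment, N m; "width": finger opening in m; "gripper_force": force on a finger pad.
Only numpy, scipy, OpenCV 4.12 (cv2) and the standard library are available. Lean on these libraries where they do the work, as an engineer would, in place of code of your own. Each camera call takes 0.05 s, during which the arm holds its last target. There are 200 camera calls.

## Working session

There is one attempt and no reset: what is moved stays moved. The work goes in short steps, Python scripts to look and compute and a tool call to move; the robot and the scene stay as the last step left them, time stands still between calls to the robot, and variables do not carry over. Pictures are saved under pics/ and viewed, at most 10 in all, crops included, and the job is handed in when it is done.

Besides the shell and the picture viewer there is one more tool, called after "Emit:" in YAML: its name, and indented under it one key for each argument. move_arm: Moves the arm, as the interface text tells. Scaled input: -1 to 1 covers 1 m each way for a shift and 360 degrees each way for a turn. Its arguments: {"type":"object","properties":{"steps":{"type":"array"},"squeeze":{"type":"number"}},"required":["steps"]}

```bash
mkdir -p pics; cat > h.py <<'E'
import numpy as np, cv2, pickle
from rig import manip
def snap(n,f):
    i=manip.get_image(n); i={k:(np.array(v) if k in('pixels','R','t') else v) for k,v in i.items()}
    cv2.imwrite(f'pics/{f}.png',i['pixels']); pickle.dump(i,open(f'pics/{f}.pkl','wb')); return i
def load(f): return pickle.load(open(f'pics/{f}.pkl','rb'))
def ray(i,u,v):
    R=i['R'];c=-R.T@i['t'];d=R.T@np.array([(u-i['cx'])/i['fx'],(v-i['cy'])/i['fy'],1]);return c,d/np.linalg.norm(d)
def onz(i,u,v,z):
    c,d=ray(i,u,v);return c+d*(z-c[2])/d[2]
def proj(i,X):
    p=i['R']@np.array(X,float)+i['t'];return np.array([i['fx']*p[0]/p[2]+i['cx'],i['fy']*p[1]/p[2]+i['cy']])
def tri(obs):
    A=np.zeros((3,3));b=np.zeros(3)
    for i,u,v in obs:
        c,d=ray(i,u,v);P=np.eye(3)-np.outer(d,d);A+=P;b+=P@c
    return np.linalg.solve(A,b)
E
python3 - <<'E'
from h import *
a=[snap(n,n+'0') for n in('scene','top','wrist')]
for i in a: print(-i['R'].T@i['t'],i['R'][2],i['fx'])
m=np.vstack([np.hstack([a[0]['pixels'],a[1]['pixels']])])
print(manip.get_state())
E
```

```text
[ 1.03358283 -0.80959814  0.67639456] [-0.51490528  0.61739251 -0.59472603] 427.8759106615517
[ 0.4239672  -0.19586267  1.02133893] [ 0.10781062 -0.00128417 -0.99417062] 431.16400618573306
[0.07945114 0.57270612 0.37353175] [ 0.26423964 -0.07180644 -0.96178025] 323.0844075526698
{'clock': 0.15, 'qpos': array([ 1.19400272e+00,  2.76455866e-01,  1.50587394e+00, -1.57526178e-05,
        1.36071892e+00, -1.20952390e-01]), 'qd': array([ 0.00099043, -0.00125536, -0.00282486, -0.00052118,  0.00131843,
        0.00041947]), 'effort': array([ 4.47356251e-04, -4.17147160e+01, -2.46032685e+01, -1.98244425e-04,
        7.66377576e-03, -1.82781798e-05]), 'position': array([0.14534746, 0.55592042, 0.24762232]), 'ee_rot': array([-1.71859102e-04,  1.27570352e-01,  9.91829257e-01, -7.07502251e-04]), 'contact_force': array([ 5.25564906e-01, -3.00280711e-01,  4.81697513e-04]), 'moment': array([-0.05410156,  0.01083564,  0.02208277]), 'gripper_force': 0.0, 'width': 0.08534477728511818}
```

View pics/scene0.png

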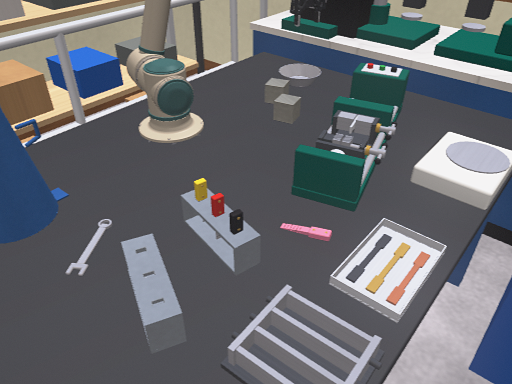

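View pics/top0.png

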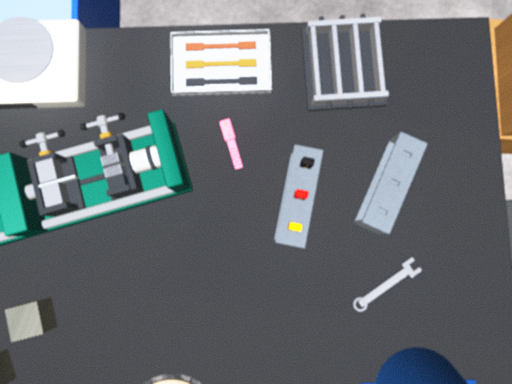

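The scene view shows the rack with yellow (200,188), red (218,205) and black (237,221) handles. The empty look-alike rack is at (150,290), a pink decoy lies at (305,231), and the tester is at (350,140). In the top view red is at (301,194), and the empty grip is near (118,170), next to the load cell at (145,160).

```bash
python3 - <<'E'
from h import *
t=load('top0');s=load('scene0')
print(t['R'])
for n,u,v in(('red',301,194),('yel',295.5,227),('blk',307.5,161.5)): print(n,onz(t,u,v,.13))
hd=lambda u,v,z:onz(t,u,v,z)
print('emptyrack',onz(t,405,183,.08),'jaws',onz(t,118,170,.125))
# red mask centroids + wireframe check of handles
for n,i in(('top',t),('scene',s)):
    h=cv2.cvtColor(i['pixels'],cv2.COLOR_BGR2HSV)
    for c,lo,hi in(('red',(0,180,80),(6,255,255)),('yel',(22,180,80),(32,255,255))):
        k,l,st,ce=cv2.connectedComponentsWithStats(cv2.inRange(h,lo,hi))
        for j in range(1,k):
            if st[j,4]>40: print(n,c,st[j],ce[j])
a=cv2.resize(t['pixels'][100:225,20:200],None,fx=4,fy=4,interpolation=cv2.INTER_CUBIC)
cv2.imwrite('pics/c1.png',a)
E
```

```text
[[-0.02826219 -0.99959897 -0.00177365]
 [-0.99376965  0.02828866 -0.10780368]
 [ 0.10781062 -0.00128417 -0.99417062]]
red [ 0.5070593  -0.29915846  0.13      ]
yel [ 0.43916483 -0.28506777  0.13      ]
blk [ 0.57496611 -0.31553151  0.13      ]
emptyrack [ 0.52949175 -0.53438363  0.08      ] jaws [0.56910778 0.08267837 0.125     ]
top red [295 190  13   9  78] [300.82051282 193.8974359 ]
top yel [289 223  12   8  76] [294.5        226.42105263]
scene red [211 193  13  24 208] [217.02403846 204.09615385]
scene yel [194 178  13  23 205] [200.21463415 188.68292683]
```

View pics/c1.png

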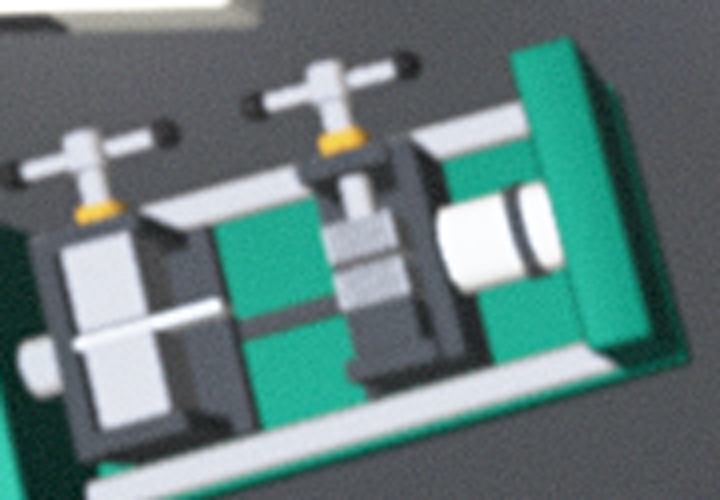

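The crop shows the empty grip opening as a dark gap centred near crop (368,260), i.e. top-view pixel (112,165). The plates are yawed about 15°. I'll go above the jaws first for a close wrist view on the way.

Emit:
move_arm:
  steps: [0, 0, 0, 0.03, -0.035, 0, 1, 0, 0, 0, 0.06, -0.07, 0, 1, 0, 0, 0, 0.095, -0.105, 0, 1, 0, 0, 0, 0.13, -0.14, 0, 1, 0, 0, 0, 0.165, -0.175, 0, 1, 0, 0, 0, 0.2, -0.21, 0, 1, 0, 0, 0, 0.235, -0.245, 0, 1, 0, 0, 0, 0.265, -0.28, 0, 1, 0, 0, 0, 0.3, -0.315, 0, 1, 0, 0, 0, 0.33, -0.35, 0, 1]

```text
clock: 1.15
position: [0.4769, 0.2046, 0.2482]
ee_rot: [0.0, 0.128, 0.992, 0.0]
contact_force: [-0.0, 0.1, -0.2]
width: 0.0856
gripper_force: 0.0
```

Emit:
move_arm:
  steps: [0, 0, 0, 0.03, -0.035, 0, 1, 0, 0, 0, 0.06, -0.07, 0, 1, 0, 0, 0, 0.08, -0.095, 0, 1, 0, 0, 0, 0.1, -0.11, 0, 1, 0, 0, 0, 0.1, -0.11, 0, 1, 0, 0, 0, 0.1, -0.11, 0, 1, 0, 0, 0, 0.1, -0.11, 0, 1, 0, 0, 0, 0.1, -0.11, 0, 1, 0, 0, 0, 0.1, -0.11, 0, 1, 0, 0, 0, 0.1, -0.11, 0, 1]

```text
clock: 2.15
position: [0.5751, 0.0969, 0.2486]
ee_rot: [0.0, 0.127, 0.992, 0.0]
contact_force: [0.2, -0.4, -0.0]
width: 0.0855
gripper_force: 0.0
```

```bash
python3 - <<'E'
from h import *
i=snap('wrist','w1');s=manip.get_state();print(s['clock'],s['position'],s['ee_rot'],s['contact_force'],-i['R'].T@i['t'],i['R'][2])
t=load('top0');print(onz(t,112,165,.125),proj(i,onz(t,112,165,.125)))
E
```

```text
2.2 [0.57519206 0.09679625 0.24854046] [1.26294775e-04 1.27174030e-01 9.91880408e-01 8.07633817e-05] [ 0.34570029 -0.65930972 -0.69018046] [0.50907502 0.11348059 0.37456013] [ 0.26518518 -0.06992682 -0.96165849]
[0.58011119 0.09536475 0.125     ] [257.18984325 194.5856563 ]
```

View pics/w1.png

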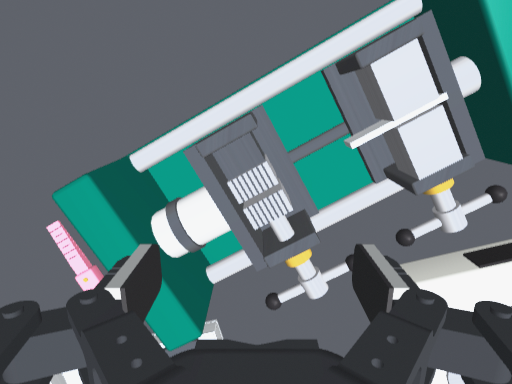

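The wrist view shows the serrated jaw faces' tops around (245,180) and (268,210), with the gap near (258,193). I'll rectify that patch to the plane z = 0.125 for a metric view.

```bash
cat >> h.py <<'E'
def rect(i,x0,y0,z,W,H,s): # output px (u,v): x=x0+v*s (down=+x), y=y0+u*s  (right=+y)
    src=np.float32([[0,0],[W,0],[W,H],[0,H]])
    dst=np.float32([proj(i,(x0+v*s,y0+u*s,z)) for u,v in src])
    return cv2.warpPerspective(i['pixels'],cv2.getPerspectiveTransform(dst,src),(W,H),flags=cv2.INTER_CUBIC)
E
python3 - <<'E'
from h import *
cv2.imwrite('pics/r1.png',rect(load('w1'),.545,.06,.125,560,560,.000125))
E
```

```text
(no output)
```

View pics/r1.png

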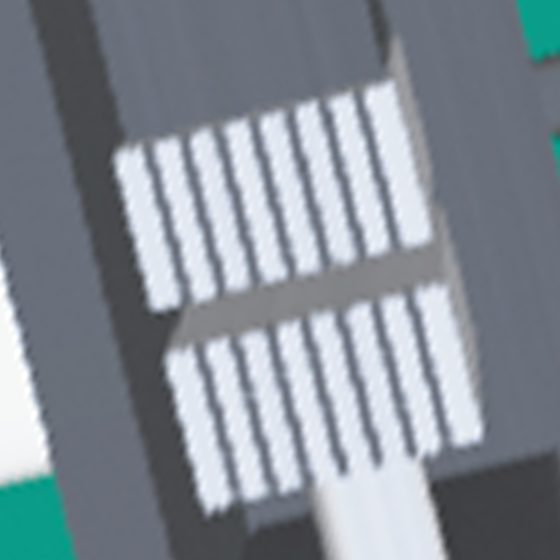

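Plate edges, in rectified pixels: the fixed face runs (155,310)–(432,246) and the moving face (170,350)–(445,285). That gives an opening of about 5.2 mm, a yaw of about 13°, and a centre near (0.582, 0.0975). Now to the rack.

Emit:
move_arm:
  steps: [0, 0, 0.001, -0.007, -0.04, 0, 1, 0, 0, 0.002, -0.015, -0.085, 0, 1, 0, 0, 0.003, -0.023, -0.13, 0, 1, 0, 0, 0.004, -0.031, -0.175, 0, 1, 0, 0, 0.0056, -0.039, -0.22, 0, 1, 0, 0, 0.0056, -0.047, -0.265, 0, 1, 0, 0, 0.0056, -0.055, -0.31, 0, 1, 0, 0, 0.0056, -0.063, -0.355, 0, 1, 0, 0, 0.0056, -0.068, -0.385, 0, 1, 0, 0, 0.0056, -0.068, -0.395, 0, 1]

```text
clock: 3.2
position: [0.5067, -0.3018, 0.2482]
ee_rot: [-0.0, 0.112, 0.994, -0.001]
contact_force: [0.0, 0.4, -0.4]
width: 0.0853
gripper_force: 0.0
```

Emit:
move_arm:
  steps: [0, 0, 0, 0, 0, 0, 1, 0, 0, 0, 0, 0, 0, 1, 0, 0, 0, 0, 0, 0, 1, 0, 0, 0, 0, 0, 0, 1, 0, 0, 0, 0, 0, 0, 1, 0, 0, 0, 0, 0, 0, 1, 0, 0, 0, 0, 0, 0, 1, 0, 0, 0, 0, 0, 0, 1, 0, 0, 0, 0, 0, 0, 1, 0, 0, 0, 0, 0, 0, 1]

```text
clock: 4.2
position: [0.5075, -0.2988, 0.2483]
ee_rot: [-0.0, 0.11, 0.994, 0.0]
contact_force: [-0.1, 0.9, -0.4]
width: 0.0851
gripper_force: 0.0
```

```bash
python3 - <<'E'
from h import *
i=snap('wrist','w2');s=manip.get_state();print(s['clock'],s['position'],s['ee_rot'],s['contact_force'])
cv2.imwrite('pics/r2.png',rect(i,.41,-.36,.13,300,500,.0004))
E
```

```text
4.25 [ 0.50747981 -0.29873838  0.24831131] [1.41688494e-06 1.10140916e-01 9.93915980e-01 5.54945862e-05] [0.68842181 0.74690339 0.11013472]
```

View pics/r2.png

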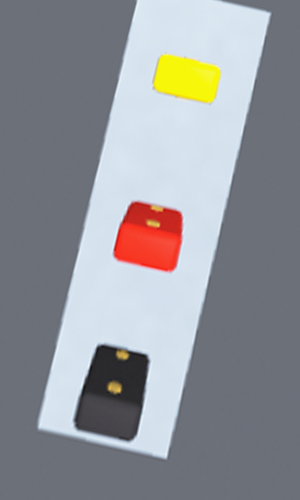

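The rectified view shows the red handle's top centred near (148,250), i.e. (0.510, -0.301), with the rack yawed -12.9°. The tool is already aligned to it. Descend and grasp.

Emit:
move_arm:
  steps: [0, 0, 0, 0.0015, -0.0015, -0.03, 1, 0, 0, 0, 0.0015, -0.0015, -0.06, 1, 0, 0, 0, 0.0015, -0.0015, -0.09, 1, 0, 0, 0, 0.0015, -0.0015, -0.115, 1, 0, 0, 0, 0.0015, -0.0015, -0.13, 1, 0, 0, 0, 0.0015, -0.0015, -0.14, 1, 0, 0, 0, 0.0015, -0.0015, -0.14, 1, 0, 0, 0, 0.0015, -0.0015, -0.14, 1, 0, 0, 0, 0.0015, -0.0015, -0.14, -1, 0, 0, 0, 0.0015, -0.0015, -0.14, -1]
  squeeze: 60

```text
clock: 5.25
position: [0.5096, -0.3006, 0.1094]
ee_rot: [0.001, 0.11, 0.994, -0.001]
contact_force: [-0.3, -0.2, 0.5]
width: 0.0591
gripper_force: 0.0
```

Emit:
move_arm:
  steps: [0, 0, 0, 0, 0, 0, -1, 0, 0, 0, 0, 0, 0, -1, 0, 0, 0, 0, 0, 0, -1, 0, 0, 0, 0, 0, 0, -1, 0, 0, 0, 0, 0, 0, -1, 0, 0, 0, 0, 0, 0, -1, 0, 0, 0, 0, 0, 0, -1, 0, 0, 0, 0, 0, 0, -1, 0, 0, 0, 0, 0, 0, -1, 0, 0, 0, 0, 0, 0, -1]
  squeeze: 60

```text
clock: 6.25
position: [0.5093, -0.3004, 0.1089]
ee_rot: [0.0, 0.11, 0.994, -0.0]
contact_force: [-0.7, 0.2, 5.0]
width: 0.0249
gripper_force: 59.1
```

Emit:
move_arm:
  steps: [0, 0, 0, 0, 0, 0.01, -1, 0, 0, 0, 0, 0, 0.025, -1, 0, 0, 0, 0, 0, 0.045, -1, 0, 0, 0, 0, 0, 0.065, -1, 0, 0, 0, 0, 0, 0.085, -1, 0, 0, 0, 0, 0, 0.105, -1, 0, 0, 0, 0, 0, 0.125, -1, 0, 0, 0, 0, 0, 0.145, -1, 0, 0, 0, 0, 0, 0.16, -1, 0, 0, 0, 0, 0, 0.16, -1]

```text
clock: 7.25
position: [0.5097, -0.3007, 0.2706]
ee_rot: [0.002, 0.11, 0.994, -0.001]
contact_force: [-0.2, -0.1, -0.5]
width: 0.0253
gripper_force: 59.0
```

Emit:
move_arm:
  steps: [0, 0, 0.007, 0.007, 0.035, 0, -1, 0, 0, 0.014, 0.014, 0.075, 0, -1, 0, 0, 0.023, 0.021, 0.115, 0, -1, 0, 0, 0.032, 0.028, 0.155, 0, -1, 0, 0, 0.041, 0.035, 0.195, 0, -1, 0, 0, 0.05, 0.042, 0.235, 0, -1, 0, 0, 0.059, 0.05, 0.275, 0, -1, 0, 0, 0.067, 0.058, 0.315, 0, -1, 0, 0, 0.071, 0.066, 0.35, 0, -1, 0, 0, 0.071, 0.07, 0.375, 0, -1]

```text
clock: 8.25
position: [0.5785, 0.0773, 0.2669]
ee_rot: [-0.001, -0.114, 0.994, 0.001]
contact_force: [0.1, 0.3, -1.1]
width: 0.025
gripper_force: 59.2
```

Emit:
move_arm:
  steps: [0, 0, 0, 0.003, 0.015, 0, -1, 0, 0, 0, 0.003, 0.023, 0, -1, 0, 0, 0, 0.003, 0.023, 0, -1, 0, 0, 0, 0.003, 0.023, 0, -1, 0, 0, 0, 0.003, 0.023, -0.01, -1, 0, 0, 0, 0.003, 0.023, -0.02, -1, 0, 0, 0, 0.003, 0.023, -0.03, -1, 0, 0, 0, 0.003, 0.023, -0.035, -1, 0, 0, 0, 0.003, 0.023, -0.035, -1, 0, 0, 0, 0.003, 0.023, -0.035, -1]

```text
clock: 9.25
position: [0.5821, 0.0978, 0.2332]
ee_rot: [-0.0, -0.112, 0.994, 0.0]
contact_force: [0.1, 0.3, 0.2]
width: 0.0254
gripper_force: 59.3
```

```bash
python3 - <<'E'
from h import *
i=snap('wrist','w3');snap('scene','s3');t=snap('top','t3');s=manip.get_state();print(s['clock'],s['position'],s['ee_rot'],s['contact_force'])
p=s['position']
print(proj(i,p-[0,0,.099]),proj(i,p-[0,0,.13]),proj(load('s3'),p-[0,0,.099]),proj(i,[.5822,.0975,.125]),proj(t,p))
a=i['pixels'][60:360,100:420]
cv2.imwrite('pics/c3.png',cv2.resize(a,None,fx=2,fy=2,interpolation=cv2.INTER_CUBIC)[:600])
E
```

```text
9.4 [0.58234366 0.09787712 0.23380507] [ 5.01532440e-04 -1.12539724e-01  9.93647100e-01  7.54916357e-06] [ 0.29603023  0.07438098 -1.66078795]
[258.46414834 198.54676697] [258.2845609  187.46012395] [343.24908463 134.77359049] [257.95900434 194.46200352] [ 91.65956076 154.29181564]
```

View pics/c3.png

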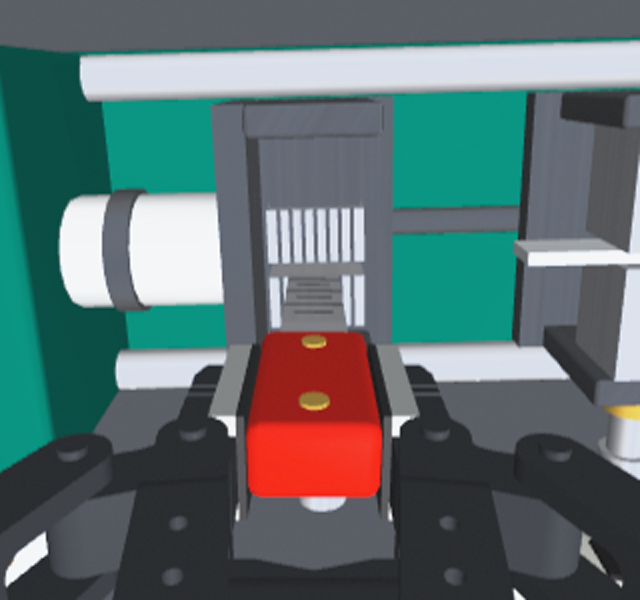

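The wrist view shows the blade tip at crop (314,278) just past the gap (rows 263–276), well centred along the plates (crop x 266–363) and aligned in yaw. One magnified look, combined with the scene camera, will fix the cross-gap alignment.

```bash
python3 - <<'E'
from h import *
i=load('w3');s=load('s3')
a=cv2.resize(i['pixels'][180:230,225:290],None,fx=8,fy=8,interpolation=cv2.INTER_CUBIC)
b=cv2.resize(s['pixels'][100:150,315:350],None,fx=8,fy=8,interpolation=cv2.INTER_CUBIC)
cv2.imwrite('pics/z3.png',np.hstack([a,b]))
p=np.array([.58234,.09788,.1348]);ex=np.array([np.cos(.227),np.sin(.227),0]);ey=np.array([-ex[1],ex[0],0])
for d in(-1,1):
  print('tip corners',[np.round((proj(i,p+d*.001*ex+e*.009*ey)-[225,180])*8) for e in(-1,1)])
g=np.array([.5822,.0976,.125])
for d in(-1,1): print('gap',[np.round((proj(i,g+d*.0026*ex+e*.018*ey)-[225,180])*8) for e in(-1,1)])
print('scene tip',np.round((proj(s,p)-[315,100])*8)+[520,0],'gap ends',[np.round((proj(s,g+d*.0026*ex+e*.018*ey)-[315,100])*8)+[520,0] for d in(-1,1) for e in (-1,1)])
E
```

```text
tip corners [array([169., 138.]), array([367., 138.])]
tip corners [array([169., 159.]), array([367., 159.])]
gap [array([74., 90.]), array([456.,  89.])]
gap [array([ 75., 142.]), array([455., 142.])]
scene tip [746. 278.] gap ends [array([717., 327.]), array([750., 279.]), array([732., 331.]), array([765., 283.])]
```

View pics/z3.png

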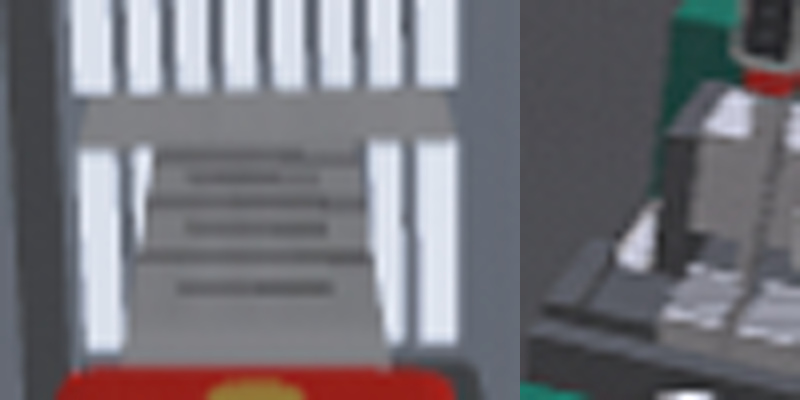

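The zoom shows the tip's front edge at about (258,149), about 1 mm farther in +x than predicted. The gap spans rows 93–140. I'll shift -1.2 mm and go down to just above the jaws, then look again.

Emit:
move_arm:
  steps: [0, 0, 0, -0.0012, 0, -0.001, -1, 0, 0, 0, -0.0012, 0.0005, -0.003, -1, 0, 0, 0, -0.0012, 0.0005, -0.005, -1, 0, 0, 0, -0.0012, 0.0005, -0.007, -1, 0, 0, 0, -0.0012, 0.0005, -0.007, -1, 0, 0, 0, -0.0012, 0.0005, -0.007, -1, 0, 0, 0, -0.0012, 0.0005, -0.007, -1, 0, 0, 0, -0.0012, 0.0005, -0.007, -1, 0, 0, 0, -0.0012, 0.0005, -0.007, -1, 0, 0, 0, -0.0012, 0.0005, -0.007, -1]

```text
clock: 10.4
position: [0.5808, 0.0983, 0.2264]
ee_rot: [0.0, -0.112, 0.994, 0.0]
contact_force: [0.2, 0.5, -0.8]
width: 0.0256
gripper_force: 59.3
```

```bash
python3 - <<'E'
from h import *
i=snap('wrist','w4');s=manip.get_state();print(s['clock'],s['position'],s['ee_rot'],s['contact_force'])
p=s['position']-[0,0,.099]
a=cv2.resize(i['pixels'][180:225,225:290],None,fx=12,fy=12,interpolation=cv2.INTER_CUBIC)
cv2.imwrite('pics/z4.png',a)
ex=np.array([np.cos(.227),np.sin(.227),0]);ey=np.array([-ex[1],ex[0],0])
for d in(-1,1):
  print('tip corners',[np.round((proj(i,p+d*.001*ex+e*.009*ey)-[225,180])*12) for e in(-1,1)])
E
```

```text
10.45 [0.58082687 0.09831582 0.22637989] [ 6.14176587e-05 -1.12509189e-01  9.93650682e-01  3.48723774e-05] [ 0.10342885 -0.13884608 -0.36471092]
tip corners [array([252., 200.]), array([549., 199.])]
tip corners [array([252., 231.]), array([549., 231.])]
```

View pics/z4.png

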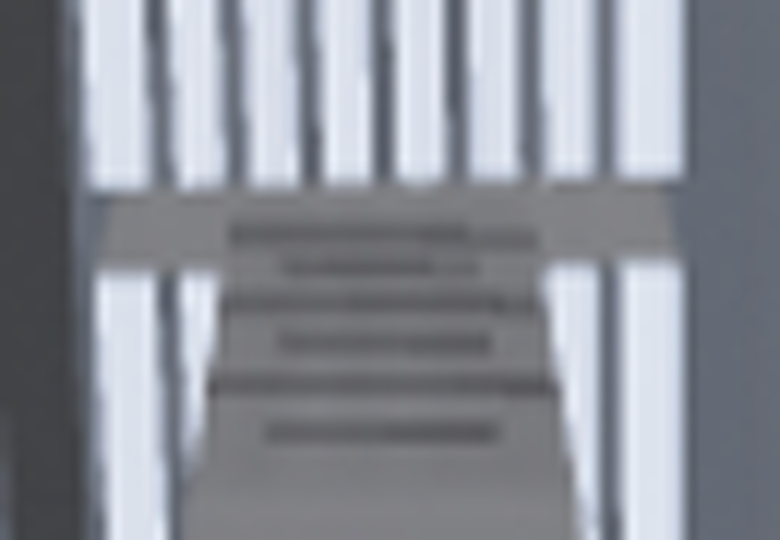

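The gap spans rows 185–265. The scale ticks are at rows 235, 303 and 385. The blade's lower edge blends into the grey, so I'll fit the tick rows to the blade geometry to locate the tip.

```bash
python3 - <<'E'
from h import *
i=load('w4');p=np.array([.58083,.09832,.12738]);ex=np.array([np.cos(.227),np.sin(.227),0])
row=lambda h,dx=0,dz=0:(proj(i,p+ex*(-(.001+h/16)+dx)+[0,0,h+dz])[1]-180)*12
print([(h,round(row(h/1000))) for h in range(0,29,2)])
hs=[]
for dx in(-.001,0,.001):
  from scipy.optimize import brentq
  print(dx,[round(1000*brentq(lambda h:row(h,dx)-r,-.01,.04),2) for r in(235,303,385)])
c=i['pixels'][180:225,250:258].mean((1,2));print(c.round()[12:36])
c=i['pixels'][180:225,232:240].mean((1,2));print(c.round()[12:36])
for x in(-.0026,0,.0026):print((proj(i,np.array([.5822,.0976,.125])+x*ex)[1]-180)*12)
E
```

```text
[(0, 199), (2, 207), (4, 215), (6, 223), (8, 231), (10, 239), (12, 247), (14, 255), (16, 264), (18, 272), (20, 281), (22, 290), (24, 300), (26, 309), (28, 318)]Traceback (most recent call last):
  File "<stdin>", line 8, in <module>
    r = _zeros._brentq(f, a, b, xtol, rtol, maxiter, args, full_output, disp)
ValueError: f(a) and f(b) must have different signs
```

The ticks match the blade at 8, 16 and 24 mm (rows 231/264/300 predicted against 235/268/303). So the tip centre is at row 219 or so and needs +1.0 mm back in x. Correct and descend gently.

Emit:
move_arm:
  steps: [0, 0, 0, 0.001, 0.0002, 0, -1, 0, 0, 0, 0.001, 0.0002, 0, -1, 0, 0, 0, 0.001, 0.0002, -0.001, -1, 0, 0, 0, 0.001, 0.0002, -0.0025, -1, 0, 0, 0, 0.001, 0.0002, -0.004, -1, 0, 0, 0, 0.001, 0.0002, -0.0055, -1, 0, 0, 0, 0.001, 0.0002, -0.007, -1, 0, 0, 0, 0.001, 0.0002, -0.0085, -1, 0, 0, 0, 0.001, 0.0002, -0.01, -1, 0, 0, 0, 0.001, 0.0002, -0.01, -1]

```text
clock: 11.45
position: [0.5816, 0.0985, 0.216]
ee_rot: [-0.0, -0.112, 0.994, 0.0]
contact_force: [-0.4, -0.2, -1.0]
width: 0.0253
gripper_force: 59.3
```

Emit:
move_arm:
  steps: [0, 0, 0, 0, 0, -0.001, -1, 0, 0, 0, 0, 0, -0.002, -1, 0, 0, 0, 0, 0, -0.003, -1, 0, 0, 0, 0, 0, -0.004, -1, 0, 0, 0, 0, 0, -0.005, -1, 0, 0, 0, 0, 0, -0.006, -1, 0, 0, 0, 0, 0, -0.007, -1, 0, 0, 0, 0, 0, -0.008, -1, 0, 0, 0, 0, 0, -0.008, -1, 0, 0, 0, 0, 0, -0.008, -1]

```text
clock: 12.45
position: [0.5818, 0.0985, 0.2083]
ee_rot: [-0.0, -0.113, 0.994, 0.0]
contact_force: [-1.0, 0.2, -0.5]
width: 0.0253
gripper_force: 59.3
```

```bash
python3 - <<'E'
from h import *
i=snap('wrist','w5');s=manip.get_state();print(s['position'],s['contact_force'],s['moment'])
c=i['pixels'][180:225,254:258].mean((1,2));print(c.round()[8:44])
c=i['pixels'][180:225,232:238].mean((1,2));print(c.round()[8:30])
E
```

```text
[0.58185555 0.09850507 0.20835635] [ 0.07449594  0.26453704 -0.79162694] [ 0.01092004 -0.02229368  0.02177864]
[165. 165. 165. 165. 165. 165. 169. 171. 170. 170. 170. 170. 164. 128.
  97. 119. 108.  97. 118. 115. 101. 112. 125. 106. 103. 125. 126. 106.
 103. 125. 125. 125. 128. 131. 133. 132.]
[186. 186. 183. 183. 186. 186. 186. 186. 188. 189. 190. 189. 189. 174.
 134. 130. 130. 131. 131. 131. 131. 161.]
```

Emit:
move_arm:
  steps: [0, 0, 0, 0, 0, -0.0005, -1, 0, 0, 0, 0, 0, -0.001, -1, 0, 0, 0, 0, 0, -0.0015, -1, 0, 0, 0, 0, 0, -0.002, -1, 0, 0, 0, 0, 0, -0.0025, -1, 0, 0, 0, 0, 0, -0.003, -1, 0, 0, 0, 0, 0, -0.0035, -1, 0, 0, 0, 0, 0, -0.004, -1, 0, 0, 0, 0, 0, -0.004, -1, 0, 0, 0, 0, 0, -0.004, -1]

```text
clock: 13.5
position: [0.5818, 0.0985, 0.2043]
ee_rot: [-0.0, -0.113, 0.994, 0.0]
contact_force: [0.4, -0.6, -0.2]
width: 0.0252
gripper_force: 59.3
```

```bash
python3 - <<'E'
from h import *
s=manip.get_state();print(s['position'],s['contact_force'],s['moment'])
E
```

```text
[0.58180604 0.0985455  0.20430363] [ 0.3592668  -0.61342708 -0.2274358 ] [-0.00715337  0.00901274 -0.01643893]
```

Emit:
move_arm:
  steps: [0, 0, 0, 0, 0, -0.0004, -1, 0, 0, 0, 0, 0, -0.0008, -1, 0, 0, 0, 0, 0, -0.0012, -1, 0, 0, 0, 0, 0, -0.0016, -1, 0, 0, 0, 0, 0, -0.002, -1, 0, 0, 0, 0, 0, -0.0024, -1, 0, 0, 0, 0, 0, -0.0028, -1, 0, 0, 0, 0, 0, -0.003, -1, 0, 0, 0, 0, 0, -0.003, -1, 0, 0, 0, 0, 0, -0.003, -1]

```text
clock: 14.5
position: [0.5818, 0.0985, 0.2013]
ee_rot: [-0.0, -0.113, 0.994, 0.0]
contact_force: [-0.2, 0.8, -0.6]
width: 0.0252
gripper_force: 59.3
```

```bash
python3 - <<'E'
from h import *
s=manip.get_state();print(s['position'],s['contact_force'],s['moment'])
E
```

```text
[0.58180044 0.0985078  0.20132304] [-0.17458569  0.75889712 -0.61115458] [ 0.01388389  0.05062477 -0.00470666]
```

Emit:
move_arm:
  steps: [0, 0, 0, 0, 0, -0.0003, -1, 0, 0, 0, 0, 0, -0.0006, -1, 0, 0, 0, 0, 0, -0.0009, -1, 0, 0, 0, 0, 0, -0.0012, -1, 0, 0, 0, 0, 0, -0.0015, -1, 0, 0, 0, 0, 0, -0.0018, -1, 0, 0, 0, 0, 0, -0.002, -1, 0, 0, 0, 0, 0, -0.002, -1, 0, 0, 0, 0, 0, -0.002, -1, 0, 0, 0, 0, 0, -0.002, -1]

```text
clock: 15.5
position: [0.5818, 0.0985, 0.1993]
ee_rot: [-0.0, -0.112, 0.994, 0.0]
contact_force: [0.0, -0.4, -0.2]
width: 0.0251
gripper_force: 59.3
```

```bash
python3 - <<'E'
from h import *
s=manip.get_state();print(s['position'],s['contact_force'],s['moment'])
E
```

```text
[0.58180712 0.09852881 0.19933128] [ 0.01056239 -0.38110487 -0.21979385] [ 0.00359566  0.01983608 -0.01124368]
```

Emit:
move_arm:
  steps: [0, 0, 0, 0, 0, -0.0003, -1, 0, 0, 0, 0, 0, -0.0006, -1, 0, 0, 0, 0, 0, -0.0009, -1, 0, 0, 0, 0, 0, -0.0012, -1, 0, 0, 0, 0, 0, -0.0015, -1, 0, 0, 0, 0, 0, -0.0018, -1, 0, 0, 0, 0, 0, -0.002, -1, 0, 0, 0, 0, 0, -0.002, -1, 0, 0, 0, 0, 0, -0.002, -1, 0, 0, 0, 0, 0, -0.002, -1]

```text
clock: 16.5
position: [0.5818, 0.0985, 0.1973]
ee_rot: [0.0, -0.113, 0.994, 0.0]
contact_force: [-0.3, -0.1, -1.3]
width: 0.0252
gripper_force: 59.3
```

```bash
python3 - <<'E'
from h import *
s=manip.get_state();print(s['position'],s['contact_force'],s['moment'])
E
```

```text
[0.58180667 0.0985077  0.19734738] [-0.32716957 -0.14390939 -1.26343778] [-0.00996667  0.05845421 -0.01283794]
```

Emit:
move_arm:
  steps: [0, 0, 0, 0, 0, -0.0003, -1, 0, 0, 0, 0, 0, -0.0006, -1, 0, 0, 0, 0, 0, -0.0009, -1, 0, 0, 0, 0, 0, -0.0012, -1, 0, 0, 0, 0, 0, -0.0015, -1, 0, 0, 0, 0, 0, -0.0015, -1, 0, 0, 0, 0, 0, -0.0015, -1, 0, 0, 0, 0, 0, -0.0015, -1, 0, 0, 0, 0, 0, -0.0015, -1, 0, 0, 0, 0, 0, -0.0015, -1]

```text
clock: 17.5
position: [0.5818, 0.0985, 0.1958]
ee_rot: [-0.0, -0.112, 0.994, 0.0]
contact_force: [0.4, 0.1, -1.4]
width: 0.0252
gripper_force: 59.3
```

```bash
python3 - <<'E'
from h import *
s=manip.get_state();print(s['position'],s['contact_force'],s['moment'])
E
```

```text
[0.5817634  0.09848773 0.19579114] [ 0.39267354  0.05913811 -1.37594219] [0.02493586 0.05686813 0.00298543]
```

Emit:
move_arm:
  steps: [0, 0, 0, 0, 0, -0.0003, -1, 0, 0, 0, 0, 0, -0.0006, -1, 0, 0, 0, 0, 0, -0.0009, -1, 0, 0, 0, 0, 0, -0.0012, -1, 0, 0, 0, 0, 0, -0.0015, -1, 0, 0, 0, 0, 0, -0.0015, -1, 0, 0, 0, 0, 0, -0.0015, -1, 0, 0, 0, 0, 0, -0.0015, -1, 0, 0, 0, 0, 0, -0.0015, -1, 0, 0, 0, 0, 0, -0.0015, -1]

```text
clock: 18.5
position: [0.5818, 0.0985, 0.1944]
ee_rot: [-0.0, -0.112, 0.994, 0.0]
contact_force: [-0.4, -0.8, 1.3]
width: 0.0253
gripper_force: 59.2
```

```bash
python3 - <<'E'
from h import *
s=manip.get_state();print(s['position'],s['contact_force'],s['moment'])
E
```

```text
[0.58177523 0.09851126 0.1943583 ] [-0.42884721 -0.81997285  1.27275298] [-0.04964715  0.17623823  0.0148512 ]
```

Emit:
move_arm:
  steps: [0, 0, 0, 0, 0, -0.0002, -1, 0, 0, 0, 0, 0, -0.0004, -1, 0, 0, 0, 0, 0, -0.0006, -1, 0, 0, 0, 0, 0, -0.0008, -1, 0, 0, 0, 0, 0, -0.0008, -1, 0, 0, 0, 0, 0, -0.0008, -1, 0, 0, 0, 0, 0, -0.0008, -1, 0, 0, 0, 0, 0, -0.0008, -1, 0, 0, 0, 0, 0, -0.0008, -1, 0, 0, 0, 0, 0, -0.0008, -1]

```text
clock: 19.5
position: [0.5818, 0.0985, 0.1936]
ee_rot: [-0.0, -0.113, 0.994, 0.0]
contact_force: [-1.4, -0.9, 2.8]
width: 0.0251
gripper_force: 59.4
```

```bash
python3 - <<'E'
from h import *
for k in range(3):
  snap('wrist','w6');s=manip.get_state();print(s['position'],s['contact_force'],s['moment'])
E
```

```text
[0.58182767 0.09850385 0.19356339] [-1.44112398 -0.27051226  1.73849581] [-0.03356709  0.25963861  0.03202705]
[0.58180403 0.09850525 0.19356604] [-1.14230917 -0.0791414   1.83777453] [-0.05019764  0.26295139  0.08743997]
[0.58181701 0.0985043  0.19353738] [-1.48839751 -0.56743903  2.51613853] [-0.03222183  0.30310521  0.09389924]
```

Emit:
move_arm:
  steps: [0, 0, 0, -0.0001, 0, 0, -1, 0, 0, 0, -0.0002, 0, 0, -1, 0, 0, 0, -0.0003, 0, 0, -1, 0, 0, 0, -0.0003, 0, -0.0002, -1, 0, 0, 0, -0.0003, 0, -0.0004, -1, 0, 0, 0, -0.0003, 0, -0.0005, -1, 0, 0, 0, -0.0003, 0, -0.0005, -1, 0, 0, 0, -0.0003, 0, -0.0005, -1, 0, 0, 0, -0.0003, 0, -0.0005, -1, 0, 0, 0, -0.0003, 0, -0.0005, -1]

```text
clock: 20.65
position: [0.5817, 0.0985, 0.1932]
ee_rot: [0.0, -0.112, 0.994, 0.0]
contact_force: [0.8, 0.4, 4.0]
width: 0.0253
gripper_force: 59.5
```

```bash
python3 - <<'E'
from h import *
for k in range(3):
  snap('wrist','w6');s=manip.get_state();print(s['position'],s['contact_force'],s['moment'])
E
```

```text
[0.58169995 0.09851509 0.19314749] [-1.02020358  0.01551869  1.9460935 ] [-0.078789    0.04226618  0.0183558 ]
[0.58168282 0.09850525 0.19312234] [-0.29545954 -0.95328656  2.69896323] [-0.00426022  0.05130752  0.03902422]
[0.58165081 0.09850042 0.19311134] [0.42149423 0.40651015 2.88534262] [-0.08678181  0.05175071  0.05653507]
```

Emit:
move_arm:
  steps: [0, 0, 0, 0, 0, -0.0002, -1, 0, 0, 0, 0, 0, -0.0004, -1, 0, 0, 0, 0, 0, -0.0006, -1, 0, 0, 0, 0, 0, -0.0007, -1, 0, 0, 0, 0, 0, -0.0007, -1, 0, 0, 0, 0, 0, -0.0007, -1, 0, 0, 0, 0, 0, -0.0007, -1, 0, 0, 0, 0, 0, -0.0007, -1, 0, 0, 0, 0, 0, -0.0007, -1, 0, 0, 0, 0, 0, -0.0007, -1]

```text
clock: 21.8
position: [0.5817, 0.0985, 0.1925]
ee_rot: [0.0, -0.113, 0.994, 0.0]
contact_force: [0.8, 0.9, 5.3]
width: 0.0251
gripper_force: 59.7
```

```bash
python3 - <<'E'
from h import *
for k in range(5):
  snap('wrist','w6');s=manip.get_state();print(s['clock'],s['position'],s['contact_force'],s['moment'])
E
```

```text
21.85 [0.58162682 0.0985399  0.1924547 ] [ 0.11587297 -1.16336549  4.44718141] [-0.0838535   0.04234297  0.05451649]
21.9 [0.58165999 0.09855314 0.19245798] [0.49920014 0.03496045 4.84342694] [-0.00792036  0.02965762  0.03879528]
21.95 [0.58166061 0.09854221 0.19249203] [-0.57224446 -0.46421836  4.92873637] [-1.86995185e-02  5.34571856e-05  3.68458187e-02]
22.0 [0.58164672 0.09855777 0.19248408] [-0.05498089  0.39704091  4.43937916] [-0.03751662 -0.04501903  0.00392295]
22.05 [0.58164434 0.09854284 0.19245897] [ 0.20455012 -0.38563442  5.32871656] [ 0.00325413 -0.01869101  0.02153822]
```

The drag is steady at about 5.6 N, with lateral force and moment balanced, so the gauge bears on both jaws. Handing in.

```bash
python3 -c "
from rig import manip
print(manip.sign_off())"
```

```text
the job is handed in; nothing more can be done
None
```

I handed in the job with the taper gauge held upright between the jaw plates, about 31 mm down, dragging at about 5.6 N. The side forces were balanced, so it should be bearing on both jaws. No verdict came back.

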